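# Put the grinder tools back on the shadow tray

## Task

Put the four tools of the bench grinder (the open-ended spanner, the larger hex key, the wire brush and the T-shaped wheel dresser) back into the shadow tray, each lying flat on its own painted outline and pointing the way the outline shows. The ring spanner and the smaller hex key have no outline in the tray: leave them where they lie on the bench.

Things in the scene. Friction and masses are not known exactly. Their poses are not given: they have to be found in the camera images.
- spanner: Open-ended steel spanner lying flat, 173 mm long: bar 16 mm wide, 8 mm thick; fork-jaw head 40 mm wide, 10 mm thick at the +x end. Origin: underside, on the centre line; tail end at x = -85 mm, head from x = +33 to +88 mm. About 0.17 kg, balance near x = +15 mm.
- hex_key: The larger L-shaped hex key, dark steel, lying flat, bar 10 mm thick; long arm 112 mm, short arm 40 mm. Origin: underside, middle of the long arm, which runs along x from -56 to +56 mm; the short arm leaves its +x end towards +y, to y = +35 mm. About 0.10 kg.
- wire_brush: Small wire scratch brush lying on its side, 175 mm long: straight wooden stick 12 mm wide, 13 mm thick; brass bristles stand out 14 mm sideways to +y from x = +42 to +84 mm. Origin: underside, mid-length of the stick, x along it. About 0.06 kg.
- dresser: T-shaped steel wheel dresser lying flat, 121 mm long, 12 mm high: round knurled handle 12 mm thick from x = -60 to +48 mm, then a crosspiece 46 mm wide along y, with a black abrasive face at the +x end. Origin: underside, on the handle's centre line. About 0.15 kg, balance near x = +15 mm.
- mat_spanner: Fixed rubber mat, 200 x 73 x 4 mm, painted with the yellow outline of the open-ended spanner. Origin: underside, middle of the short edge nearer the robot; x along the mat away from the robot, y to its left, z up. Outline: tool's origin at x = 100 mm, y = 0, tool's x along mat's x (jaw at the far end). The 4 mats lie side by side, 75 mm apart, in a fixed tray.
- mat_key: Fixed rubber mat, 200 x 73 x 4 mm, painted with the yellow outline of the larger hex key. Origin: underside, middle of the short edge nearer the robot; x along the mat away from the robot, y to its left, z up. Outline: tool's origin at x = 100 mm, y = 0, tool's x along mat's x (short arm at the far end, to +y). Tray rim: 15 mm above the bench.
- mat_brush: Fixed rubber mat, 200 x 73 x 4 mm, painted with the yellow outline of the wire brush. Origin: underside, middle of the short edge nearer the robot; x along the mat away from the robot, y to its left, z up. Outline: tool's origin at x = 100 mm, y = 0, tool's x along mat's x (bristles at the far end, to +y). Mats lie in any sequence.
- mat_dresser: Fixed rubber mat, 200 x 73 x 4 mm, painted with the yellow outline of the dresser. Origin: underside, middle of the short edge nearer the robot; x along the mat away from the robot, y to its left, z up. Outline: tool's origin at x = 100 mm, y = 0, tool's x along mat's x (crosspiece at the far end). Tray rim 55 mm beside the outer mats' centre lines.
- ring_spanner: Look-alike without an outline, to be left: ring spanner, 170 mm long, steel bar 13 mm wide, closed round rings 32 mm (+x end) and 28 mm across, 10 mm thick, loose on the bench. Origin: underside, mid-length, x along the bar.
- small_key: Look-alike without an outline, to be left: smaller L-shaped hex key, bar 6 mm thick, arms 80 and 28 mm, loose on the bench. Origin: underside, middle of the long arm, x along it to the bend.
There are look-alikes about, which are no part of the job. Leave any green or red look-alike of the spanner alone.

How it is judged:
At the end, for the whole second after the job is handed in: All four tools lie flat (0.1 rad), released and at rest, each on its own mat: origin within 12 mm of the outline's along and across the mat, turned within 0.2 rad of it, head at the outline's head end. Ring spanner and small hex key within 25 mm of their starts (x of spanner in the frame of mat_spanner between 0.088 and 0.112 m and y of spanner in the frame of mat_spanner between -0.012 and 0.012 m and z of spanner in the frame of mat_spanner between -0.001 and 0.008 m and angle between the x axis of spanner and the x axis of mat_spanner, either way round below 0.2 rad and x of mat_spanner in the frame of spanner below 0 m and angle between each of spanner, hex_key, wire_brush, dresser's own z axis and vertical below 0.1 rad and linear speed of each of spanner, hex_key, wire_brush, dresser below 0.02 m/s and angular speed of each of spanner, hex_key, wire_brush, dresser below 0.2 rad/s and x of hex_key in the frame of mat_key between 0.088 and 0.112 m and y of hex_key in the frame of mat_key between -0.012 and 0.012 m and z of hex_key in the frame of mat_key between -0.001 and 0.008 m and angle between the x axis of hex_key and the x axis of mat_key, either way round below 0.2 rad and x of mat_key in the frame of hex_key below 0 m and x of wire_brush in the frame of mat_brush between 0.088 and 0.112 m and y of wire_brush in the frame of mat_brush between -0.012 and 0.012 m and z of wire_brush in the frame of mat_brush between -0.001 and 0.008 m and angle between the x axis of wire_brush and the x axis of mat_brush, either way round below 0.2 rad and x of mat_brush in the frame of wire_brush below 0 m and x of dresser in the frame of mat_dresser between 0.088 and 0.112 m and y of dresser in the frame of mat_dresser between -0.012 and 0.012 m and z of dresser in the frame of mat_dresser between -0.001 and 0.008 m and angle between the x axis of dresser and the x axis of mat_dresser, either way round below 0.2 rad and x of mat_dresser in the frame of dresser below 0 m and distance of each of ring_spanner, small_key from where it was at the start of the episode below 0.025 m); the robot touches nothing.
It fails at once if a look-alike (ring spanner or small hex key) is shifted or lifted by more than 25 mm (distance of any of ring_spanner, small_key from where it was at the start of the episode above 0.025 m).
It also fails if it takes over 131 s, if anything falls off the work surface, if the arm or the gripper's body presses on something with over 40 N, if the wrist force passes 120 N, or if a joint passes its speed limit or range.

## Robot

A 6-joint arm with a two-finger parallel gripper is mounted at the origin on the work surface. World frame = base frame: x ahead of the robot, y to its left, z up, the work surface at z = 0. Lengths are in m, angles in rad, forces in N, time in s.
With the tool pointing down it reaches from about 0.275 to 0.875 m from the base axis. Payload 12.5 kg.
Tool frame: the origin (TCP) lies on the centre line of the jaws, within the pads' length; the fingertips stand r.finger_overhang ahead of it and the grasp point (between the pads) lies 3 mm ahead of it (r.finger_overhang is the distance from the TCP to the fingertips, in m); z points along the fingers, y is the direction in which the jaws open and shut (so a half turn about z gives the same grasp; the last joint's range is limited). The gripper opens to 85 mm and grips with 20 to 120 N. Pads are 22 mm wide; open, the fingers measure 114 mm over their backs; the gripper's body (76 mm by 85 mm) begins 54 mm behind the grasp point. The pads swing forward as they close: fully open they stand 13 mm farther back than shut.
Start: joints at [-1.294, 0.351, 1.652, -0, 1.139, -0.085], TCP at [0.195, -0.514, 0.253] pointing down, gripper open.
Joint ranges: [-2.75, 2.75], [-0.79, 2.1], [0.01, 2.65], [-1.57, 4.71], [0.07, 3.14], [-2.87, 2.87]. Speed limits (rad/s): [2.22, 2.22, 2.79, 3.14, 3.14, 3.14].

## Interface

Orientations are given as a unit quaternion [x, y, z, w].
In Python, from cell import r, optics gives the robot as it stands. The module is installed in compiled form; this text tells all that it offers. Calls block until the motion is done:
- r.move_to(position, orientation): joint-space move of the TCP to a pose.
- r.move_linear(position, rot=None, vel=0.15): straight line of the TCP; rot=None keeps the orientation; vel is the mean speed in m/s.
- r.set_joints(angles): joint-space move.
- r.set_gripper(opening, squeeze=None): opening from 0.0 (shut) to 1.0 (fully open); squeeze is the grip in N (None keeps the last); returns when the fingers have stopped.
- r.sleep(seconds).
- r.inverse_kinematics(position, orientation): joint angles nearest the present ones, or None.
- optics.get_image(name): name is "side" or "top"; returns a dict with "pixels" (480x640x3 uint8, red, green, blue), "depth" (480x640 float32, m along the optical axis (not along the pixel's ray), 0 where there is no reading), "fx", "fy", "cx", "cy" (pixels), "camera_from_world" (4x4, takes a point from world to camera coordinates). Camera axes: x right, y down, z forward; pixel columns grow to the right and rows downward; lengths in m; the calibration is good to about 2 mm. A picture is of the moment at which its call begins.
A pose or a line that the arm cannot do raises r.PlanningError and nothing moves.
- r.hand_in(): hands the job in, once; it reports no verdict.
Readings, each from a call of its own:
- r.current_t(): time.
- r.current_q(): joint angles.
- r.current_qvel(): joint speeds.
- r.current_effort(): joint torques, N m.
- r.current_tool_pos(): TCP position.
- r.current_ee_rot(): TCP orientation.
- r.current_contact_force(): force on the tool from outside, world axes, zero at the start.
- r.current_torque(): the same for the moment, N m.
- r.current_opening(): opening from 0.0 (shut) to 1.0 (fully open).
Only numpy, scipy, OpenCV 4.12 (cv2) and the standard library are available. Lean on these libraries where they do the work, as an engineer would, in place of code of your own. Each camera call takes 0.05 s, during which the arm holds its last target. There are 200 camera calls.

## Working session

There is one attempt and no reset: what is moved stays moved. The work goes in short steps, each a Python script; the robot and the scene stay as the last script left them, time stands still between calls to the robot, and variables do not carry over. Pictures are saved under pics/ and viewed, about 12 in all and at most 16, crops included, and the job is handed in when it is done.

```bash
mkdir -p pics
python3 - <<'E'
from cell import r, optics
import cv2,numpy as np
for n in ("top","side"):
    im=optics.get_image(n); cv2.imwrite(f"pics/{n}0.png",im["pixels"][:,:,::-1])
    np.savez(f"{n}0.npz",**im)
    T=im["camera_from_world"]; print(n,im["fx"],im["cx"],im["cy"],np.round(T,3).tolist(), im["depth"].min(),im["depth"].max())
print(r.finger_overhang,r.current_t(),r.current_ee_rot())
E
```

```text
top 482.14810494987637 320.59046397942535 244.194767938731 [[-0.012, -0.999, -0.033, -0.045], [-0.989, 0.017, -0.149, 0.479], [0.15, 0.031, -0.988, 1.006], [0.0, 0.0, 0.0, 1.0]] 0.0 2.0498817
side 561.1165167183943 321.87971008407226 247.60275805965261 [[-0.959, -0.283, -0.005, 0.436], [-0.206, 0.712, -0.671, 0.194], [0.193, -0.642, -0.742, 1.182], [0.0, 0.0, 0.0, 1.0]] 0.0 3.3090131
0.022 0.1 [ 9.83683608e-01  1.79906319e-01 -4.85120929e-05 -5.22606308e-04]
```

View pics/top0.png

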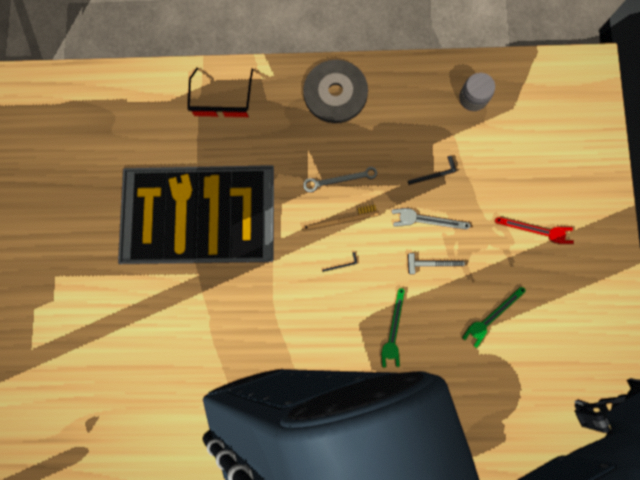

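View pics/side0.png

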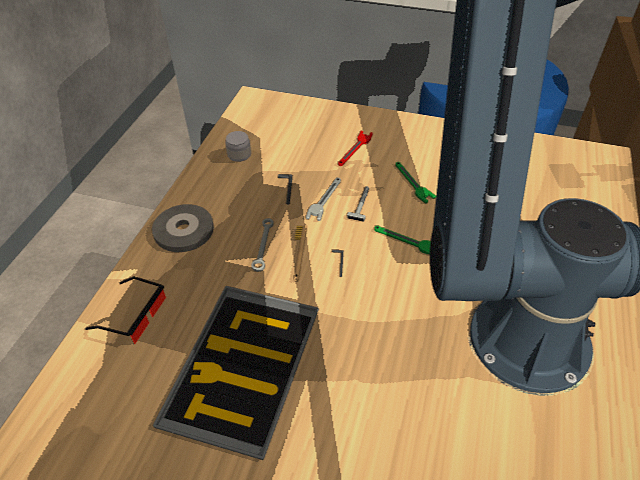

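```bash
cat > h.py <<'E'
import numpy as np,cv2
def cast(im,uv,z):
    T=im["camera_from_world"];R,t=T[:3,:3],T[:3,3]
    uv=np.atleast_2d(np.asarray(uv,float))
    d=np.c_[(uv[:,0]-im["cx"])/im["fx"],(uv[:,1]-im["cy"])/im["fy"],np.ones(len(uv))]@R
    c=-R.T@t
    return c+d*((z-c[2])/d[:,2])[:,None]
def cloud(im):
    v,u=np.mgrid[:480,:640];D=im["depth"]
    P=np.stack([(u-im["cx"])/im["fx"]*D,(v-im["cy"])/im["fy"]*D,D],-1)
    T=im["camera_from_world"]
    return (P-T[:3,3])@T[:3,:3]
E
python3 - <<'E'
import cv2,numpy as np
from h import *
im=dict(np.load("top0.npz")); p=im["pixels"]
H=cloud(im)[:,:,2]
x0,y0,x1,y1=290,145,490,285
a=cv2.resize(p[y0:y1,x0:x1,::-1],None,fx=4,fy=4,interpolation=cv2.INTER_CUBIC)
cv2.imwrite("pics/crop.png",a)
h=np.clip((H[y0:y1,x0:x1]+.005)/.025*255,0,255).astype(np.uint8)
cv2.imwrite("pics/h.png",cv2.resize(h,None,fx=4,fy=4,interpolation=cv2.INTER_NEAREST))
print("bench noise",H[300:340,60:180].mean(),H[300:340,60:180].std(),"mats",H[190:240,130:260].mean())
hsv=cv2.cvtColor(p,cv2.COLOR_RGB2HSV)
t=np.zeros((480,640),np.uint8);t[172:260,128:268]=1
m=cv2.inRange(hsv,(15,120,60),(35,255,255))*t
n,l,s,c=cv2.connectedComponentsWithStats(m)
for i in range(1,n):
    if s[i,4]<50: continue
    ct=cv2.findContours((l==i).astype(np.uint8),0,2)[0][0][:,0]
    w=cast(im,ct,.004); rc=cv2.minAreaRect((w[:,:2]*1000).astype(np.float32))
    print(s[i],np.round(w[:,:2].mean(0),3),np.round(np.array(rc[0]+rc[1]+(rc[2],)),1), "xrange",w[:,0].min().round(3),w[:,0].max().round(3),"yrange",w[:,1].min().round(3),w[:,1].max().round(3))
# tray region dark
m=((p.max(2)<40)*255).astype(np.uint8);k=np.zeros_like(m);k[160:270,115:280]=1;m*=k
m=cv2.morphologyEx(m|cv2.inRange(hsv,(15,120,60),(35,255,255))*t,cv2.MORPH_CLOSE,np.ones((5,5)))
ct=max(cv2.findContours(m,0,2)[0],key=cv2.contourArea)[:,0]
print("mats",cv2.minAreaRect((cast(im,ct,.004)[:,:2]*1000).astype(np.float32)))
E
```

```text
bench noise 0.004272168106528738 0.06503552914576796 mats 0.012790364907557802
[ 168  174   25   80 1105] [0.602 0.269] [559.8 261.9 182.2  53.3   6.8] xrange 0.468 0.651 yrange 0.242 0.298
[204 175  15  80 846] [0.561 0.195] [556.1 196.9 183.   32.3   1.1] xrange 0.465 0.648 yrange 0.181 0.215
[137 187  24  57 691] [0.578 0.341] [557.6 340.1 131.2  53.3   2.2] xrange 0.492 0.623 yrange 0.315 0.369
[230 188  22  53 564] [0.552 0.123] [555.6 129.1 122.4  46.2   2.4] xrange 0.495 0.616 yrange 0.105 0.154
mats ((559.7470092773438, 220.49192810058594), (314.1581115722656, 210.04763793945312), 89.7655258178711)
```

View pics/crop.png

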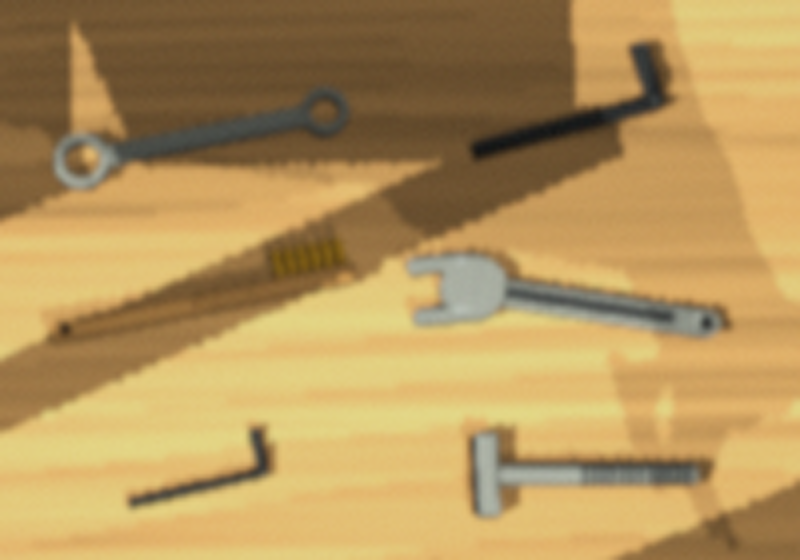

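View pics/h.png

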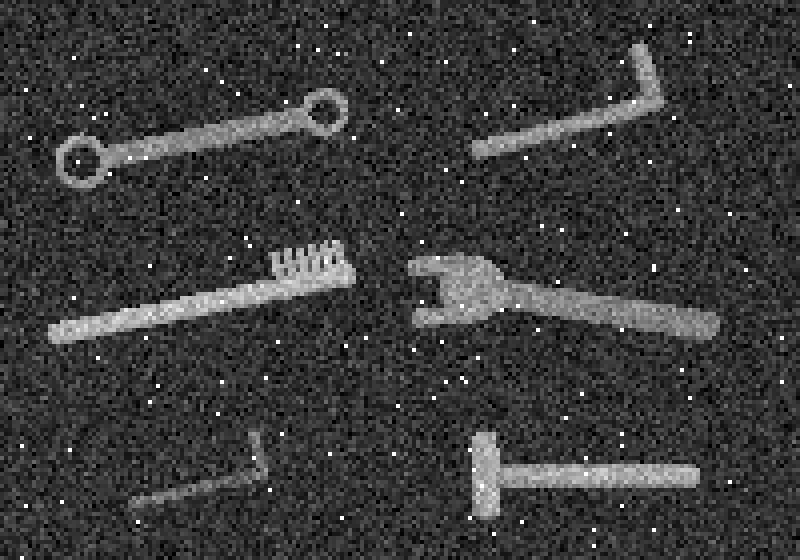

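The top view gives this layout:

| Thing | Pixels in top view | How I identified it |
|---|---|---|
| Dresser outline | 148,215 | outline shape |
| Spanner outline | 181,214 | outline shape |
| Brush outline | 212,214 | outline shape |
| Key outline | 243,214 | outline shape |
| Spanner | 403,217 → 470,225 | steel with an open fork; the ring spanner at 305–375,180 has closed rings, and the green and red ones are coloured |
| Larger hex key | 408,182 → 455,172 | about twice the size of the small key at 340,265 |
| Brush | 305,228 → 376,212 | brass bristles at the right end |
| Dresser | 412–465,263 | T shape |

The depth map separates all of them, so I'll measure from it.

```bash
cat > meas.py <<'E'
from h import *
def bar(w,lo,hi):  # pca-refined axis of bar within fractions of length
    c=w.mean(0);d=np.linalg.svd(w-c,full_matrices=False)[2][0]
    for _ in range(4):
        s=(w-c)@d;a,b=s.min(),s.max();q=w[(s>a+lo*(b-a))&(s<a+hi*(b-a))]
        bs=[];ss=(q-c)@d;n=np.array([-d[1],d[0]]);e=(q-c)@n
        k=np.polyfit(ss,e,1); d2=d+k[0]*n;c=c+k[1]*n;d=d2/np.linalg.norm(d2)
    s=(w-c)@d
    return c,d,s.min(),s.max()
def tools(im,region,hmin=.0045):
    H=cv2.GaussianBlur(cloud(im)[:,:,2].astype(np.float32),(0,0),1.)
    m=np.zeros((480,640),np.uint8);x0,y0,x1,y1=region
    m[y0:y1,x0:x1]=((H>hmin)&(H<.04))[y0:y1,x0:x1]
    n,l,s,c=cv2.connectedComponentsWithStats(m)
    return [(c[i],np.argwhere(l==i)[:,::-1]) for i in range(1,n) if s[i,4]>60]
E
python3 - <<'E'
from meas import *
im=dict(np.load("top0.npz"));im2=dict(np.load("side0.npz"))
for c,px in tools(im,(290,145,490,285)):
    w=cast(im,px,.009)[:,:2]
    cc,d,a,b=bar(w,.1,.55 if True else 1); n=np.array([-d[1],d[0]]);e=(w-cc)@n;s=(w-cc)@d
    mid=cc+d*(a+b)/2
    print(np.round(c),"len",round(b-a,3),"mid",mid.round(4),"dir",np.degrees(np.arctan2(d[1],d[0])).round(1),"e",e.min().round(3),e.max().round(3), "wide at s-mid",((s-(a+b)/2)[abs(e)>.016].mean().round(3) if (abs(e)>.016).any() else None))
    for lo,hi in ((.1,.5),(.5,.9)):
        c2,d2,*_=bar(w,lo,hi);print("   half",np.degrees(np.arctan2(d2[1],d2[0])).round(1),((c2-mid)@n).round(4))
def ycomp(im,box):
    hsv=cv2.cvtColor(im["pixels"],cv2.COLOR_RGB2HSV);t=np.zeros((480,640),np.uint8);x0,y0,x1,y1=box;t[y0:y1,x0:x1]=1
    m=cv2.inRange(hsv,(15,120,60),(35,255,255))*t;n,l,s,c=cv2.connectedComponentsWithStats(m)
    return [np.argwhere(l==i)[:,::-1] for i in range(1,n) if s[i,4]>200]
for nm,I,box in (("top",im,(128,172,268,260)),("side",im2,(165,300,300,440))):
    for px in ycomp(I,box):
        w=cast(I,px,.004)[:,:2];x=w[:,0];x0,x1=x.min(),x.max()
        q=w[(x>x0+.1*(x1-x0))&(x<x0+.6*(x1-x0))]
        k=np.polyfit(q[:,0],q[:,1],1);print(nm,"x",x0.round(4),x1.round(4),"mid",((x0+x1)/2).round(4),"y at .556",np.polyval(k,.556).round(4),"yaw",k[0].round(3))
# tray rim from depth
H=cv2.GaussianBlur(cloud(im)[:,:,2].astype(np.float32),(0,0),.8)
m=np.zeros((480,640),np.uint8);m[155:275,105:290]=(H>.0095)[155:275,105:290]
ct=max(cv2.findContours(m,0,2)[0],key=cv2.contourArea)[:,0]
print("tray",cv2.minAreaRect((cast(im,ct,.015)[:,:2]*1000).astype(np.float32)))
E
```

```text
[436. 173.] len 0.111 mid [ 0.6291 -0.3026] dir -79.3 e -0.014 0.041 wide at s-mid 0.046
   half -77.9 0.001
   half -51.0 -0.0008
[340. 179.] len 0.167 mid [ 0.63   -0.0964] dir -79.0 e -0.014 0.017 wide at s-mid -0.066
   half -78.8 0.0
   half -78.2 -0.0
[424. 219.] len 0.172 mid [ 0.5327 -0.2936] dir 78.0 e -0.023 0.029 wide at s-mid 0.065
   half 78.9 0.0009
   half 82.4 0.0003
[344. 219.] len 0.173 mid [ 0.5337 -0.0948] dir -79.3 e -0.016 0.022 wide at s-mid 0.061
   half -79.7 -0.0004
   half -70.2 -0.0003
[429. 263.] len 0.129 mid [ 0.436  -0.2986] dir -90.7 e -0.028 0.023 wide at s-mid -0.053
   half -90.7 -0.0004
   half -93.3 0.0012
top x 0.4683 0.6514 mid 0.5598 y at .556 0.2665 yaw -0.007
top x 0.4648 0.6475 mid 0.5562 y at .556 0.1912 yaw 0.001
top x 0.4922 0.6226 mid 0.5574 y at .556 0.342 yaw -0.001
top x 0.4951 0.6159 mid 0.5555 y at .556 0.1159 yaw 0.009
side x 0.6723 0.7822 mid 0.7273 y at .556 0.3453 yaw -1.002
side x 0.4972 0.6182 mid 0.5577 y at .556 0.1113 yaw -0.006
side x 0.466 0.6501 mid 0.558 y at .556 0.1866 yaw -0.0
side x 0.4693 0.6537 mid 0.5615 y at .556 0.2616 yaw -0.003
side x 0.3984 0.4476 mid 0.423 y at .556 0.1291 yaw -1.358
side x 0.4935 0.6226 mid 0.5581 y at .556 0.3368 yaw 0.001
tray ((555.8021850585938, 226.31626892089844), (236.04342651367188, 366.6226806640625), 0.17820191383361816)
```

```bash
cat > act.py <<'E'
from cell import r, optics
import numpy as np, sys
from scipy.spatial.transform import Rotation as R
def quat(yaw): return (R.from_euler('z',yaw)*R.from_euler('x',np.pi)).as_quat()
TILT=0.0; MX=.5575
MAT=dict(dresser=.3395,spanner=.264,wire_brush=.189,hex_key=.1137)
# origin xy, yaw deg, grip point along tool x, opening for approach
B=np.array([0,-.002])
T=dict(spanner=([.5324,-.2951],78.5,.011),hex_key=([.629,-.3026],-78.5,.010),
       wire_brush=([.5337,-.0948],-79.5,.003),dresser=([.436,-.2986],89.3,.013))
def plan(p,yaw,q2,yaw2):
    best=None
    for k in (0,np.pi):
        a=r.inverse_kinematics(p,quat(yaw+k)); b=r.inverse_kinematics(q2,quat(yaw2+k))
        if a is None or b is None: continue
        m=max(abs(a[5]),abs(b[5]))
        if best is None or m<best[0]: best=(m,k)
    return best
def go(name,zg=.025,up=.13):
    o,y,g=T[name]; y=np.radians(y); d=np.array([np.cos(y),np.sin(y)])
    p=np.array(o)+B+g*d; q=np.array([MX+g,MAT[name]])
    m,k=plan([*p,up],y,[*q,up],0.); print(name,"q6max",round(m,2),"k",k,"pick",p.round(4))
    r.set_gripper(.42,60); r.move_to([*p,up],quat(y+k))
    r.move_linear([*p,zg],vel=.1)
    print("down F",np.round(r.current_contact_force(),1),r.current_tool_pos().round(4))
    r.set_gripper(0.,60); print("grip",round(r.current_opening(),3),np.round(r.current_contact_force(),1))
    r.move_linear([*p,up],vel=.15)
    print("lift",round(r.current_opening(),3),np.round(r.current_contact_force(),1))
    if r.current_opening()<.03: print("EMPTY");return
    r.move_to([*q,up],quat(k))
    r.move_linear([*q,.06],vel=.15); r.move_linear([*q,zg+.005],vel=.05)
    print("placed F",np.round(r.current_contact_force(),1),round(r.current_opening(),3))
    r.set_gripper(min(r.current_opening()+.2,.6)); r.sleep(.2)
    r.move_linear([*q,up],vel=.15); print("t",round(r.current_t(),1))
E
python3 -c "
from act import *
go('spanner')"
```

```text
spanner q6max 1.93 k 0 pick [ 0.5346 -0.2863]
down F [ 0.1 -0.3  0.1] [ 0.535  -0.2865  0.0257]
grip 0.157 [0.6 0.6 5.6]
lift 0.155 [-0.7  0.  -2.5]
placed F [-16.2  -6.5  37. ] 0.157
t 9.3
```

Run:
```python
from act import *
import cv2
r.move_to([.40,-.02,.25],quat(0.))
a=optics.get_image("top");b=optics.get_image("side");np.savez("top1.npz",**a);np.savez("side1.npz",**b)
A=cv2.resize(a["pixels"][160:270,115:280,::-1],(400,267),interpolation=3);Bb=cv2.resize(b["pixels"][280:460,150:330,::-1],(400,400),interpolation=3)
o=np.zeros((400,800,3),np.uint8);o[:267,:400]=A;o[:,400:]=Bb;cv2.imwrite("pics/p1.png",o)
print(r.current_t())
```

```text
10.7
```

View pics/p1.png

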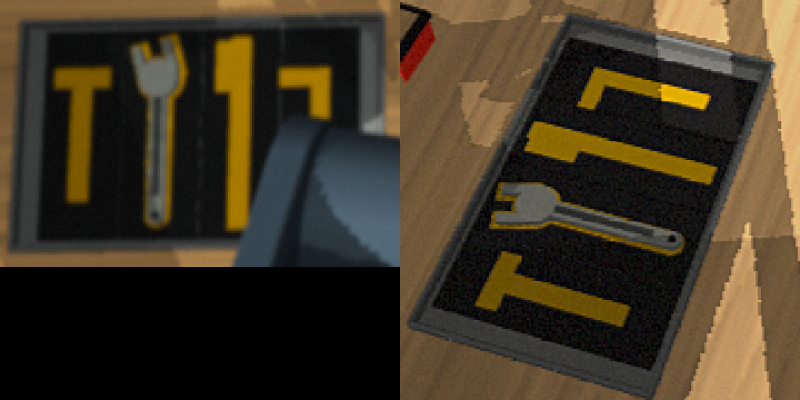

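The crop shows the spanner lying on its outline at about (155,130), jaw at the far end. It pressed at 37 N when set down, so I'll release the other tools 2 mm higher.

```bash
sed -i 's/zg+.005/zg+.0065/' act.py; python3 -c "
from act import *
go('dresser'); go('hex_key')"
```

```text
dresser q6max 2.04 k 0 pick [ 0.4362 -0.2876]
down F [1.1 0.5 0.2] [ 0.4364 -0.2878  0.0255]
grip 0.104 [0.2 0.5 5.9]
lift 0.108 [ 0.1  0.7 -1.5]
placed F [-8.  -4.4 17.8] 0.105
t 20.1
hex_key q6max 1.45 k 3.141592653589793 pick [ 0.631  -0.3144]
down F [ 0.7  0.2 -0.3] [ 0.6314 -0.3146  0.0258]
grip 0.087 [-0.8  0.7  6.3]
lift 0.088 [ 0.3 -0.1 -1.1]
placed F [-9.5 -1.4 24.9] 0.089
t 29.3
```

```bash
sed -i 's/zg+.0065/zg+.008/' act.py
python3 - <<'E'
from act import *
import cv2
go('wire_brush')
r.move_to([.25,-.30,.3],quat(-.9))
a=optics.get_image("top");b=optics.get_image("side");np.savez("top2.npz",**a);np.savez("side2.npz",**b)
A=cv2.resize(a["pixels"][160:270,115:280,::-1],(400,267),interpolation=3);Bb=cv2.resize(b["pixels"][280:460,150:330,::-1],(400,400),interpolation=3)
o=np.zeros((567,800,3),np.uint8);o[:267,:400]=A;o[:400,400:]=Bb
o[267:567,:400]=cv2.resize(a["pixels"][130:430,200:600,::-1],(400,300));cv2.imwrite("pics/p2.png",o)
from meas import *
for nm in("top0","top2"):
  I=dict(np.load(nm+".npz"))
  for c,px in tools(I,(290,145,490,285)): print(nm,c.round(1),len(px),cast(I,px,.008)[:,:2].mean(0).round(4))
H=cv2.GaussianBlur(cloud(a)[:,:,2].astype(np.float32),(0,0),.7)
m=np.zeros((480,640),np.uint8);m[172:258,131:266]=(H>.0092)[172:258,131:266]
n,l,s,c=cv2.connectedComponentsWithStats(m)
for i in range(1,n):
    if s[i,4]<60: continue
    w=cast(a,np.argwhere(l==i)[:,::-1],.013)[:,:2];x=w[:,0];x0,x1=x.min(),x.max()
    q=w[(x>x0+.08*(x1-x0))&(x<x0+.6*(x1-x0))];k=np.polyfit(q[:,0],q[:,1],1)
    print("tool",c[i].round(),"x",x0.round(4),x1.round(4),"mid",((x0+x1)/2).round(4),"y",np.polyval(k,.556).round(4),"yaw",k[0].round(3),"H near/far",np.median(H[l==i]).round(4))
E
```

```text
wire_brush q6max 1.32 k 3.141592653589793 pick [ 0.5342 -0.0997]
down F [-0.5  0.2  0.1] [ 0.5346 -0.0999  0.0255]
grip 0.121 [-1.2  0.8  5.4]
lift 0.115 [-0.4  0.1 -0.4]
placed F [-3.3 -1.   4.7] 0.118
t 36.7
top0 [435.7 173.2] 346 [ 0.6392 -0.3116]
top0 [339.6 178.9] 465 [ 0.6306 -0.0955]
top0 [424.1 219.4] 707 [ 0.5339 -0.2809]
top0 [344.5 218.7] 574 [ 0.5389 -0.1048]
top0 [429.4 263.5] 454 [ 0.4356 -0.2881]
top2 [338.2 179.4] 523 [ 0.6297 -0.0924]
tool [179. 209.] x 0.4693 0.6509 mid 0.5601 y 0.2664 yaw 0.021 H near/far 0.0153
tool [211. 210.] x 0.4638 0.6446 mid 0.5542 y 0.1908 yaw -0.005 H near/far 0.0174
tool [146. 211.] x 0.4909 0.6219 mid 0.5564 y 0.342 yaw -0.048 H near/far 0.0173
tool [244. 208.] x 0.4983 0.6179 mid 0.5581 y 0.1157 yaw 0.057 H near/far 0.0152
```

View pics/p2.png

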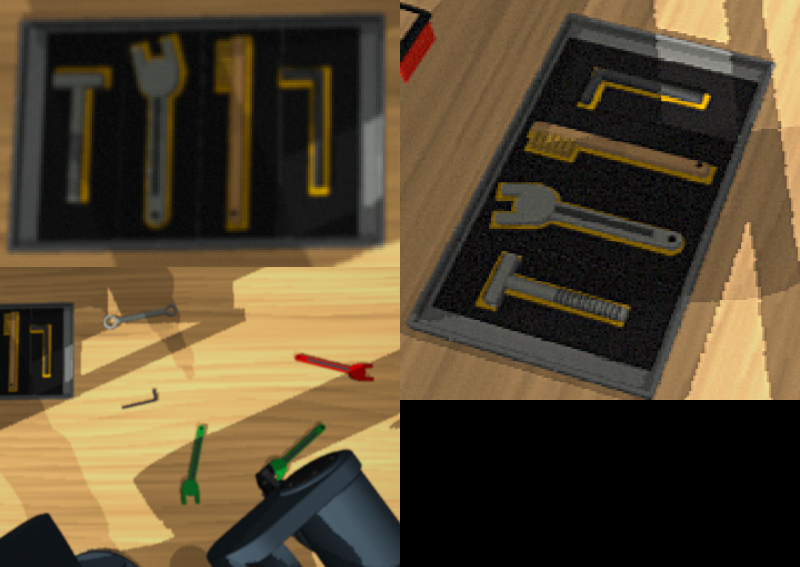

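The crop shows all four tools on their outlines, heads at the far end. The ring spanner (340,179) and small key (340,265) are where they were, and the arm is clear.

```bash
python3 -c "
from cell import r
print(r.current_t(),r.current_contact_force()); r.hand_in()"
```

```text
39.15 [-0.29108801 -0.69997699 -0.16256753]
the job is handed in; nothing more can be done
```

All four tools are back on their own outlines with their heads at the far end, and I handed the job in at 39 s. I used 6 pictures.

**Last check, from the top camera:**
- **Position:** each tool is within about 3 mm of its outline along and across the mat.
- **Turn:** each is within about 0.06 rad of its outline.
- **Flatness:** the median top heights of 15–17 mm fit tools lying on the mats. I did not measure tilt separately.
- **Look-alikes:** the ring spanner's measured centre moved about 3 mm, which I put down to noise from extra pixels picked up in the second image, though I can't rule out a light touch. I only checked the small key by eye, and it is in the same place in the image. I never reached for the green and red spanners.

**What disagreed or went less well:**
- **Camera mismatch:** the two cameras disagreed by about 4–5 mm across the tray, so I aimed at the average of the two.
- **Setting down:** the first three tools touched the mat earlier than expected, with vertical forces of 37, 18 and 25 N at the wrist. Each landed on its outline anyway; raising the release height brought this down to 5 N for the brush.

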